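# Seat the loading cap in a shear box and hold a depth gauge on its mark

### The arm

A 7-joint arm with a two-finger parallel gripper is mounted at the origin on the work surface. World frame = base frame: x ahead of the robot, y to its left, z up, the work surface at z = 0. Lengths are in mm, angles in rad, forces in N, time in s.
With the tool pointing down it reaches from about 350 to 900 mm from the base axis. Payload 8.1 kg.
Tool frame: the origin (TCP) lies at the very end of the fingers, on their centre line; the grasp point (between the pads) lies 19 mm behind it (ctrl.grasp_offset is the z of the grasp point in the tool frame, in mm); z points along the fingers, y is the line along which they close (so a half turn about z gives the same grasp; the last joint's range is limited). The gripper opens to 85 mm and grips with 20 to 120 N. Pads are 22 mm wide; open, the fingers measure 114 mm over their backs; the gripper's body (76 mm by 85 mm) begins 54 mm behind the grasp point. The pads swing forward as they close: fully open they stand 13 mm farther back than shut.
Start: joints at [-1.309, 0.434, 0.025, 1.573, -0.012, 1.134, -0.075], TCP at [223.004, 583.875, 231.323] pointing down, gripper open.
Joint ranges: [-2.62, 2.62], [-0.44, 2.09], [-1.27, 1.32], [0.08, 2.57], [-1.32, 4.46], [0.12, 2], [-2.74, 2.74]. Speed limits (rad/s): [2.22, 2.22, 3.01, 3.01, 3.14, 3.14, 3.14].

### API

Orientations are given as a rotation vector (axis times angle).
In Python, from workcell import ctrl, snapshot, ticket gives the robot as it stands. The module is installed in compiled form; this text tells all that it offers.
- The arm moves only by the shell command python3 -m pendant 'ROWS' [FORCE]. ROWS is text: rows parted by semicolons, each of 5 numbers parted by spaces: the shift along the world's x, y, z in m, then the turn about the world's z in rad, then the closure, from 0 (fully open) to 1 (shut). A call has 1 to 5 rows; each row is the pose to reach, as a shift and turn from the pose commanded when the call began; what a row does not reach only later rows make up. A row lasts 1/8 s, in which the tool goes at most 62.5 mm and 10.7 degrees, less where a joint would pass 70% of its speed; a pose out of reach is approached as far as the arm can. A call with a gripper value outside its range is refused whole. The fingers move at their own pace and stop on an object; FORCE is the grip in N (left out, the last holds). Time passes only in rows, so rows that repeat a pose let the fingers close. It gives the time, the measured TCP pose, the force, the opening and the grip force at its end, in the units of the state.
- ctrl.read_state(): the state, without advancing time (a new reading comes with each control period).
- snapshot(name): name is "scene" or "top" or "wrist"; returns a dict with "pixels" (480x640x3 uint8, red, green, blue), "mtx" (3x3 intrinsics, pixels), "k1" (the pictures are not rectified: a ray, as slopes to the right and down, at radius r is drawn at 1 + k1 r^2 times it, then the intrinsics apply), "xyz" and "rotation" of the camera in the world; the wrist camera has in their place "T_tool_cam" (4x4, takes a point from camera to tool coordinates, whose origin is the TCP and whose axes are the flange's). Camera axes: x right, y up, looking along -z (the intrinsics and any distortion apply to the point x, -y, -z); pixel columns grow to the right and rows downward; lengths in mm; the calibration is good to about 2 mm. A picture is of the moment at which its call begins: read the wrist's pose just before it. There is no depth.
- ticket.close_job(): hands the job in; it is judged then, once.
The state is a dict: "t": time; "joint_positions": joint angles; "dq": joint speeds; "joint_torque": joint torques, N m; "tool_pos": TCP position; "ee_rot": TCP orientation; "force": force on the tool from outside, world axes, zero at the start; "moment": the same for the moment, N m; "width": finger opening in mm; "grasp_force": force on a finger pad.
Only numpy, scipy, OpenCV 4.12 (cv2) and the standard library are available. Lean on these libraries where they do the work, as an engineer would, in place of code of your own. Each camera call takes 0.05 s, during which the arm holds its last target. There are 200 camera calls.

### The job

We are calibrating the direct shear box with its steel blank inside: set the brass loading cap down into the square pocket of the box, ribs down and boss up, so that it sits flat and fully home on the blank, and let go of it. Then take the dial depth gauge from the granite plate and hold it upright across the box beside the boss, its foot flat on the rim on both sides of the pocket and its plunger on the red spot of the cap, pressed down lightly (about half a kilo to one kilo). Finish while still gripping the gauge there and pressing; do not drop the cap in or lean hard on the gauge, and leave the tin, the brass ring and the weight where they are.

Things in the scene. Friction and masses are not known exactly. Their poses are not given: they have to be found in the camera images.
- shearbox: Grey tray, 150 mm along x, 230 mm along y, walls 48 mm high, with the 100 x 100 mm brass shear box fixed in its middle; fixed to the bench. Origin: centre of the tray's underside, z up. A steel arm 26 mm wide, its top 60 mm above the bench, goes out from the box along +y to 141 mm from the centre.
- pocket (a point): Centre of the square mouth of the brass shear box, level with its flat rim, 62 mm above the bench; z up, x and y parallel to the sides. The pocket is 62 x 62 mm with a 2 mm chamfer, and 20 mm deep down to the steel blank that fills its bottom. The rim is a flat frame 19 mm wide, its screws flush.
- cap_boss (a point): Loading cap, loose, 350 g: brass pad 59 x 59 mm, 12 mm thick with the 2 mm ribs under it, and a square steel boss 18 x 18 mm in the middle, sides parallel to the pad's, 12 to 46 mm above the cap's underside. This point: on its axis, 34 mm above the underside; x, y along the sides, z up along the boss. Starts on the bench, ribs down. Any quarter turn in the pocket will do.
- cap_mark (a point): Centre of the red spot (11 mm across) on the top of the cap's pad, 22.5 mm from the boss's axis along the cap's +x, 12 mm above the cap's underside. Same axes as the cap. Seated, the pad's top lies 8 mm below the rim and the boss stands 26 mm above the rim.
- gauge_dial (a point): Dial depth gauge, loose, 280 g. This point: centre of its round dial case (56 mm across in its x and z, 24 mm thick along y, flat faces), 62 mm above the foot's underside; z up along the plunger. The case spans 34 to 90 mm, the guard on it up to 103 mm above the foot's underside. The white dial looks to -y; it may face either way. Starts standing on the granite.
- gauge_foot (a point): Centre of the underside of the gauge's foot, where the plunger comes out. The foot is a steel bar 100 mm along the gauge's x, 18 mm along its y, 10 mm thick; a 12 mm round stem joins it to the case. Same axes as the gauge.
- gauge_tip (a point): Tip (round, 5 mm across) of the gauge's plunger, on the gauge's axis; moves down out of the foot. Same axes as the gauge.
- plunger (a joint): How far the plunger stands out below the foot, m: 0 flush with the foot (as it stands on the granite), 0.020 fully out, when the gauge hangs free. A soft spring pushes it out with about 1 N. With the foot on the rim and the tip on the seated cap it reads 0.008.
- plate: Black granite setting plate, 170 x 170 x 30 mm, fixed, on which the gauge stands at the start; origin at the centre of its underside.
- tin: Bystander: aluminium moisture tin, 55 mm across, 40 mm high; origin at the centre of its underside.
- cutter: Bystander: brass cutter ring, 70 mm outside, 60 mm inside, 22 mm high; origin at the centre of its underside.
- weight: Bystander: grey weight, 54 mm across, with a steel knob, 34 mm high in all; origin at the centre of its underside.
Things that resemble listed ones, but are neither listed nor needed, are in the scene too. Leave any blue look-alike of the part that bears gauge_dial alone.

How it is judged (in metres and radians):
On the way:
1. the cap sits home in the pocket, ribs down, and has been let go (horizontal distance between cap_boss and pocket below 0.004 m and z of cap_mark in the frame of pocket between -0.0105 and -0.0065 m and angle between cap_boss's own z axis and vertical below 0.05 rad and contact force between the fingers and cap below 0.05 N and linear speed of cap below 0.01 m/s), for 0.3 s.
At the end, for the whole second after the job is handed in: Cap home in the pocket (4 mm, 0.05 rad, pad 6.5 to 10.5 mm below rim), not touched by the fingers; gauge upright within 0.035 rad, foot within 1.5 mm of the rim and pressing 2.5 to 25 N, tip within 5 mm of the spot with 0.2 to 4 N; fingers grip it (over 5 N), all still (horizontal distance between cap_boss and pocket below 0.004 m and z of cap_mark in the frame of pocket between -0.0105 and -0.0065 m and angle between cap_boss's own z axis and vertical below 0.05 rad and contact force between the fingers and cap below 0.05 N and distance between gauge_tip and cap_mark below 0.005 m and contact force between gauge and cap between 0.2 and 4 N and angle between gauge_dial's own z axis and vertical below 0.035 rad and z of gauge_foot in the frame of pocket below 0.0015 m and contact force between gauge and shearbox between 2.5 and 25 N and contact force between the fingers and gauge above 5 N and linear speed of gauge below 0.01 m/s); the arm keeps its last pose, push and grip.
It fails at once if the tin, the brass ring or the weight is pushed more than 20 mm (distance of any of tin, cutter, weight from where it was at the start of the episode above 0.02 m).
It fails at once if the cap is let go more than about 20 mm above its seat (height (world z) of cap_mark above 0.075 m and contact force between the fingers and cap below 0.05 N).
It fails at once if the gauge is pressed on the box with more than 60 N (contact force between gauge and shearbox above 60 N).
It also fails if it takes over 56 s, if anything falls off the work surface, if the arm or the gripper's body presses on something with over 40 N, if the wrist force passes 120 N, or if a joint passes its speed limit or range.

## Working session

There is one attempt and no reset: what is moved stays moved. The work goes in short steps, Python scripts to look and compute and a shell command to move; the robot and the scene stay as the last step left them, time stands still between calls to the robot, and variables do not carry over. Pictures are saved under pics/ and viewed, at most 10 in all, crops included, and the job is handed in when it is done.

```bash
mkdir -p pics
cat > h.py <<'E'
import numpy as np, cv2
from scipy.spatial.transform import Rotation as R
from workcell import ctrl, snapshot, ticket
def shot(name,fn=None):
    st=ctrl.read_state(); s=snapshot(name)
    if 'T_tool_cam' in s:
        T=np.eye(4);T[:3,:3]=R.from_rotvec(st['ee_rot']).as_matrix();T[:3,3]=st['tool_pos']
        C=T@np.array(s['T_tool_cam'])
    else:
        C=np.eye(4);r=np.array(s['rotation'],float)
        C[:3,:3]=r if r.shape==(3,3) else R.from_rotvec(r).as_matrix();C[:3,3]=s['xyz']
    d=dict(px=np.array(s['pixels']),K=np.array(s['mtx'],float),k1=float(s['k1']),C=C)
    if fn:
        cv2.imwrite('pics/'+fn+'.png',d['px'][:,:,::-1]); np.savez('pics/'+fn+'.npz',**d)
    return d
def load(fn): return dict(np.load('pics/'+fn+'.npz'))
def ray(d,uv):
    uv=np.array(uv,float).reshape(-1,1,2)
    p=cv2.undistortPoints(uv,d['K'],np.array([float(d['k1']),0,0,0]),None,None).reshape(-1,2)
    v=np.c_[p[:,0],-p[:,1],-np.ones(len(p))]
    return v@d['C'][:3,:3].T
def atz(d,uv,z):
    v=ray(d,uv);o=d['C'][:3,3];return o+v*((z-o[2])/v[:,2])[:,None]
def proj(d,X):
    X=np.array(X,float).reshape(-1,3);c=(X-d['C'][:3,3])@d['C'][:3,:3]
    q=np.c_[c[:,0],-c[:,1],-c[:,2]]
    return cv2.projectPoints(q.reshape(-1,1,3),np.zeros(3),np.zeros(3),d['K'],np.array([float(d['k1']),0,0,0]))[0].reshape(-1,2)
E
python3 - <<'E'
from h import *
st=ctrl.read_state();print(st['t'],st['tool_pos'],st['ee_rot'],st['width'],ctrl.grasp_offset)
for n in('scene','top','wrist'):
    d=shot(n,n+'0');print(n,d['C'].round(2).tolist(),d['K'].round(1).tolist(),d['k1'])
E
```

```text
0.0 [222.86104937 583.34900385 230.49695682] [-5.69984352e-01 -3.08934784e+00  2.56766490e-03] 85.20924617412714 -18.700000000000003
scene [[0.86, -0.41, 0.31, 896.92], [0.51, 0.68, -0.53, -527.16], [0.01, 0.61, 0.79, 975.86], [0.0, 0.0, 0.0, 1.0]] [[553.0, 0.0, 321.5], [0.0, 553.0, 243.8], [0.0, 0.0, 1.0]] -0.08877952943988465
top [[-0.1, 0.97, -0.2, 290.59], [-1.0, -0.1, 0.02, 96.41], [-0.0, 0.2, 0.98, 1413.06], [0.0, 0.0, 0.0, 1.0]] [[579.9, 0.0, 321.9], [0.0, 579.9, 243.4], [0.0, 0.0, 1.0]] -0.18154347991939415
wrist [[0.36, -0.88, -0.31, 143.95], [0.93, 0.34, 0.12, 613.51], [-0.0, -0.33, 0.94, 372.48], [0.0, 0.0, 0.0, 1.0]] [[389.5, 0.0, 319.8], [0.0, 389.5, 241.4], [0.0, 0.0, 1.0]] -0.0697376798718366
```

View pics/top0.png

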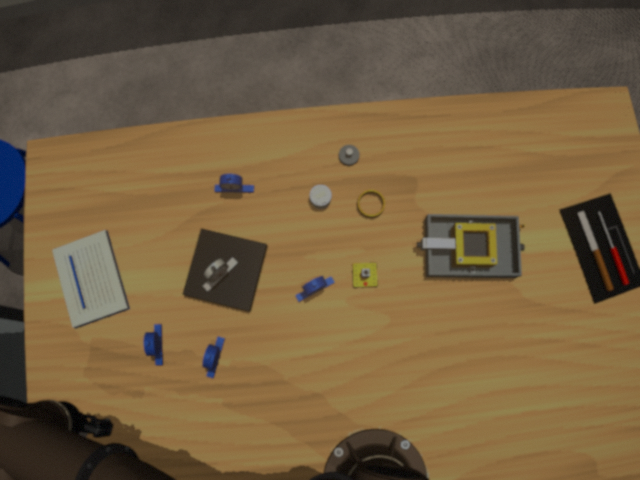

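View pics/scene0.png

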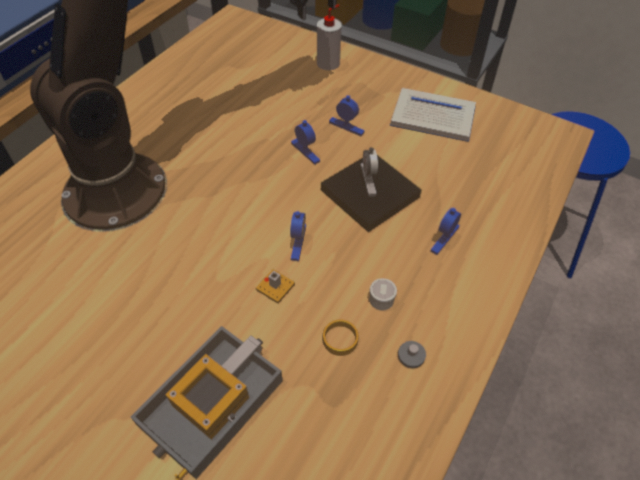

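The top view shows the cap at about (365,275) with its red spot toward the robot at (365,283). The box mouth is at (477,244), and the gauge stands on the granite at about (218,272) with its foot running diagonally. The blue look-alikes are at (231,185), (315,287), (153,343) and (213,357); the tin, ring and weight are at (320,196), (370,205) and (348,155).

Run:
```python
from h import *
def crop(d,c,w=34,k=8):
    x,y=c;return cv2.resize(d['px'][y-w:y+w,x-w:x+w],None,fx=k,fy=k,interpolation=cv2.INTER_CUBIC)
t=load('top0');s=load('scene0')
def c(d,x0,y0,w,h): return cv2.resize(d['px'][y0:y0+h,x0:x0+w],(400,300),interpolation=cv2.INTER_CUBIC)
m=np.vstack([np.hstack([c(t,178,222,100,75),c(t,420,207,100,75)]),np.hstack([c(s,330,140,80,60),c(s,246,260,60,45)])])
cv2.imwrite('pics/m0.png',m[:,:,::-1])
for n,d,boxes in(('top',t,{'cap':(345,255,40,40,12),'box':(450,215,55,55,62)}),('scene',s,{'cap':(250,265,50,40,12),'box':(160,350,95,75,62)})):
    hsv=cv2.cvtColor(d['px'],cv2.COLOR_RGB2HSV)
    for k,(x,y,w,h,z) in boxes.items():
        m=np.zeros(hsv.shape[:2],np.uint8);sub=hsv[y:y+h,x:x+w]
        mm=cv2.inRange(sub,(18,170,90),(35,255,255));m[y:y+h,x:x+w]=mm
        pts=np.argwhere(m)[:,::-1]
        P=atz(d,pts,z);r=cv2.minAreaRect(P[:,:2].astype(np.float32));print(n,k,len(pts),r)
    m=cv2.inRange(hsv,(0,150,60),(8,255,255))|cv2.inRange(hsv,(172,150,60),(180,255,255))
    nn,l,st,ce=cv2.connectedComponentsWithStats(m)
    for i in range(1,nn):
        if 3<st[i,4]<200: print('red',st[i,4],ce[i].round(1),atz(d,ce[i],12)[0].round(1))
```

```text
top cap 234 ((490.25958251953125, -27.190532684326172), (54.03921890258789, 54.34697341918945), 84.21305084228516)
top box 722 ((530.7160034179688, -298.6826171875), (97.50077056884766, 98.86363220214844), 83.82527160644531)
scene cap 413 ((496.5686950683594, -30.353071212768555), (57.80535125732422, 57.38192367553711), 86.0439453125)
scene box 1589 ((536.083740234375, -302.18988037109375), (100.09761047363281, 101.02203369140625), 83.61164855957031)
red 12 [336.6   5.2] [  45.2 1011.5   12. ]
red 107 [329.   18.2] [ 65.5 925.9  12. ]
red 11 [266.6 279.1] [473.4 -26.7  12. ]
```

View pics/m0.png

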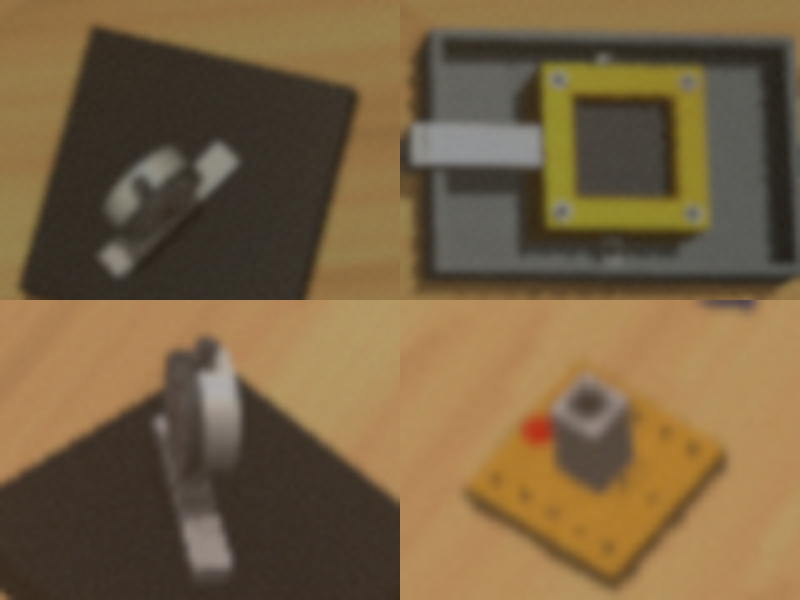

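The crops show the red spot on the cap's -x side. The box sides and the cap's sides are both at about -6°. The gauge foot runs diagonally across the plate, with its white dial facing away from the robot. Next I go above the cap for a wrist view, passing near the gauge on the way.

```bash
python3 -m pendant '0.022 -0.05 0 -0.12 0;0.044 -0.1 0 -0.24 0;0.066 -0.15 0 -0.36 0;0.088 -0.2 0.01 -0.48 0;0.11 -0.25 0.02 -0.6 0'
python3 - <<'E'
from h import *
d=shot('wrist','w1');st=ctrl.read_state();print(st['t'],st['joint_positions'])
t=load('top0')
# gauge foot ends in top crop (factor 4, origin 178,222), foot top z=40
e=np.array([[115,260],[228,155]])/4+[178,222]
P=atz(t,e,40);print(P.round(1),P.mean(0).round(1),np.degrees(np.arctan2(*(P[1]-P[0])[[1,0]])))
print('proj in wrist',proj(d,P).round(0))
E
```

```text
t: 0.78
tool_pos: [333.4, 332.0, 251.4]
ee_rot: [-1.463, -2.78, 0.001]
force: [-0.0, 1.1, -0.3]
width: 85.5
grasp_force: 0.0
0.825 [-1.0816308   0.15423916  0.22866125  1.92114558 -0.0368141   1.07098804
 -0.24967996]
[[494.4 353.9  40. ]
 [551.5 281.1  40. ]] [523.  317.5  40. ] -51.86083155408026
proj in wrist [[465. 275.]
 [459. 353.]]
```

```bash
python3 -m pendant '0.03 -0.055 0 -0.13 0;0.06 -0.11 0 -0.26 0;0.09 -0.165 0 -0.39 0;0.12 -0.22 -0.02 -0.52 0;0.14 -0.275 -0.04 -0.65 0'; python3 -m pendant '0.01 -0.045 -0.02 -0.04 0;0.02 -0.087 -0.06 -0.04 0;0.02 -0.087 -0.08 -0.04 0;0.02 -0.087 -0.08 -0.04 0'
python3 - <<'E'
from h import *
d=shot('wrist','w2');st=ctrl.read_state();print(st['t'],st['joint_positions'],st['tool_pos'])
E
```

```text
t: 1.45
tool_pos: [473.2, 60.2, 212.1]
ee_rot: [2.273, 2.168, 0.002]
force: [0.7, 1.0, 0.2]
width: 85.5
grasp_force: 0.0
t: 1.95
tool_pos: [490.8, -25.7, 131.0]
ee_rot: [-2.312, -2.124, 0.005]
force: [0.2, -0.1, 1.4]
width: 85.0
grasp_force: 0.0
2.0 [-0.46809688  0.36384815  0.53284717  2.04222959 -0.2542787   0.80019986
  0.13120428] [491.68673362 -25.24574472 132.04664725]
```

View pics/w2.png

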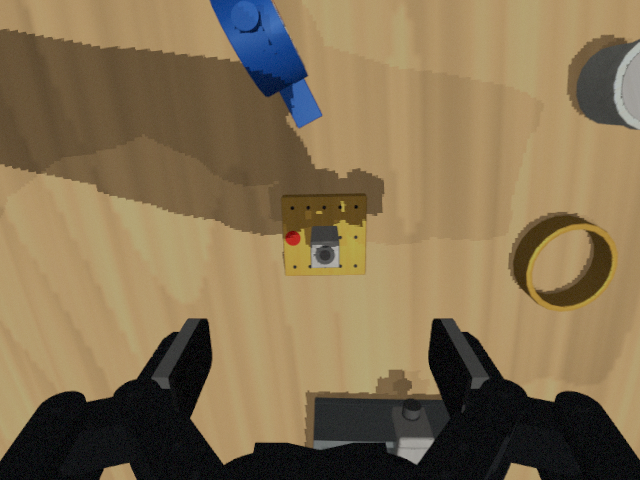

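The wrist view shows the cap's pad with corners at about (284,196), (366,195), (366,275) and (286,276). The boss top is at (326,255) and the red spot at (293,238). A blue gauge stands above it in the picture (+y side).

Run:
```python
from h import *
d=load('w2');st=ctrl.read_state()
hsv=cv2.cvtColor(d['px'],cv2.COLOR_RGB2HSV)
P=atz(d,[[283,196],[366,195],[366,275],[286,276]],12);print(P.round(1).tolist(),P.mean(0))
m=cv2.inRange(hsv,(18,120,40),(35,255,255));m[:190]=0;m[280:]=0;m[:,:275]=0;m[:,372:]=0
Q=atz(d,np.argwhere(m)[:,::-1],12);print(cv2.minAreaRect(Q[:,:2].astype(np.float32)))
m=cv2.inRange(hsv,(0,150,60),(8,255,255))|cv2.inRange(hsv,(172,150,60),(180,255,255))
uv=np.argwhere(m)[:,::-1].mean(0);print('red',uv,atz(d,uv,12))
print('boss',atz(d,[[312,246],[340,246],[340,268],[312,268],[326,255]],46).round(1))
print('blue foot',atz(d,[321,115],10),atz(d,[300,128],10),atz(d,[307,78],62),atz(d,[265,97],62))
r=R.from_rotvec(st['ee_rot']).as_matrix();print('tool y deg',np.degrees(np.arctan2(r[1,1],r[0,1])),r[:,2],'tip px',proj(d,st['tool_pos']))
```

```text
[[467.6, 2.8, 12.0], [524.1, -1.2, 12.0], [521.4, -60.7, 12.0], [463.0, -56.7, 12.0]] [494.03844112 -28.97469918  12.        ]
((492.40631103515625, -26.737571716308594), (63.0352783203125, 66.66207122802734), 85.27259063720703)
red [292.48466258 237.66257669] [[470.90053271 -27.63254966  12.        ]]
boss [[486.  -22.8  46. ]
 [503.3 -24.2  46. ]
 [502.3 -39.   46. ]
 [484.7 -37.5  46. ]
 [494.2 -29.5  46. ]]
blue foot [[497.8596357   53.43492034  10.        ]] [[483.52954775  46.44194389  10.        ]] [[492.48594564  73.06263165  62.        ]] [[470.16297448  65.80728028  62.        ]]
tool y deg -4.800171259255349 [-1.43497102e-03 -2.48950751e-04 -9.99998939e-01] tip px [[321.28806451 321.23397658]]
```

```bash
python3 -m pendant '0.002 -0.004 -0.05 0.01 0;0.002 -0.004 -0.09 0.01 0;0.002 -0.004 -0.114 0.01 0;0.002 -0.004 -0.114 0.01 0.5;0.002 -0.004 -0.114 0.01 1' 40; python3 -m pendant '0 0 0 0 1;0 0 0 0 1;0 0 0 0 1;0 0 0 0 1'
```

```text
t: 2.62
tool_pos: [495.1, -29.0, 19.7]
ee_rot: [2.3, 2.138, 0.003]
force: [0.8, -0.9, 0.3]
width: 51.6
grasp_force: 0.0
t: 3.12
tool_pos: [494.6, -29.2, 19.4]
ee_rot: [2.302, 2.137, 0.003]
force: [-1.4, 0.8, 9.9]
width: 17.2
grasp_force: 39.1
```

```bash
python3 -m pendant '0 0 0.03 0 1;0 0 0.08 0 1;0.005 -0.03 0.12 0 1;0.015 -0.09 0.12 0 1;0.025 -0.14 0.12 0 1'; python3 -m pendant '0.006 -0.05 0 -0.01 1;0.012 -0.1 0 -0.02 1;0.014 -0.13 0 -0.03 1;0.014 -0.13 0 -0.03 1;0.014 -0.13 0 -0.03 1'
python3 - <<'E'
from h import *
d=shot('wrist','w3');st=ctrl.read_state();print(st['t'],st['joint_positions'],st['tool_pos'],st['width'],st['force'])
print(proj(d,[[533,-300,62]]))
E
```

```text
t: 3.75
tool_pos: [519.3, -171.0, 139.3]
ee_rot: [2.3, 2.138, 0.002]
force: [0.0, 0.9, -3.2]
width: 17.5
grasp_force: 40.9
t: 4.38
tool_pos: [532.7, -298.5, 138.0]
ee_rot: [-2.333, -2.102, -0.0]
force: [-0.1, 0.3, -4.1]
width: 17.3
grasp_force: 40.8
4.425 [ 0.05050099  0.54179869  0.5509525   1.75069852 -0.34024657  0.94645313
  0.63671547] [ 532.98237679 -297.91587309  138.05161144] 17.387751117227015 [-0.76878449  0.80002403 -3.20223452]
[[320.54920449 257.61612339]]
```

View pics/w3.png

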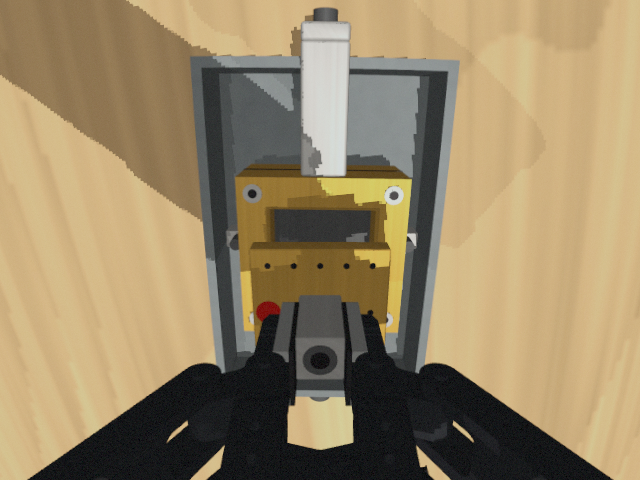

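The wrist view shows the box rim's far corners at (237,178) and (411,178) and the pocket's far lip at about row 207. The held cap's far edge is at row 243 from column 250 to 390, with its red spot at (268,311).

Run:
```python
from h import *
d=load('w3');g=cv2.cvtColor(d['px'],cv2.COLOR_RGB2LAB).astype(float)
g=cv2.GaussianBlur(g,(3,3),0)
def edge(p,q,n=400):
    p,q=np.array(p,float),np.array(q,float);s=p+(q-p)*np.linspace(0,1,n)[:,None]
    v=np.stack([cv2.remap(g[:,:,c].astype(np.float32),s[:,0].astype(np.float32)[:,None],s[:,1].astype(np.float32)[:,None],1)[:,0] for c in range(3)],1)
    k=n//max(int(np.linalg.norm(q-p)),1)*2
    e=np.linalg.norm(v[k:]-v[:-k],axis=1);return s[e.argmax()+k//2]
zt=138.0-7.4
def show(n,E,z): 
    P=atz(d,E,z);print(n,np.array(E).round(1).tolist(),P[:,:2].round(1).tolist())
    return P
L=show('rimL',[edge((228,y),(248,y)) for y in(190,200,215,222)],62)
Rr=show('rimR',[edge((398,y),(420,y)) for y in(190,205,215,222)],62)
T=show('rimTop',[edge((x,171),(x,186)) for x in(250,270,360,380,400)],62)
show('pockTop',[edge((x,200),(x,213)) for x in(290,310,330,350)],62)
show('screws',[(252,194),(394.5,195)],62)
show('capTop',[edge((x,236),(x,250)) for x in(262,290,320,350,380)],zt)
show('capL',[edge((243,y),(258,y)) for y in(255,262,275)],zt)
show('capR',[edge((381,y),(397,y)) for y in(255,262,275,285)],zt)
m=cv2.inRange(cv2.cvtColor(d['px'],cv2.COLOR_RGB2HSV),(0,150,60),(6,255,255));m[:290]=0
uv=np.argwhere(m)[:,::-1].mean(0);show('red',[uv],zt)
show('boss hole',[(319.5,360)],zt+34)
r=R.from_rotvec(ctrl.read_state()['ee_rot']).as_matrix();print('tool y deg',np.degrees(np.arctan2(r[1,1],r[0,1])))
```

```text
rimL [[235.0, 190.0], [235.9, 200.0], [236.9, 215.0], [237.0, 222.0]] [[488.8, -254.0], [488.3, -259.8], [487.4, -268.7], [486.7, -272.8]]
rimR [[410.1, 190.0], [409.0, 205.0], [408.0, 215.0], [408.0, 222.0]] [[587.9, -264.1], [587.0, -272.8], [586.2, -278.8], [586.1, -283.0]]
rimTop [[250.0, 177.0], [270.0, 177.0], [360.0, 178.0], [380.0, 178.0], [400.0, 178.0]] [[498.5, -247.6], [509.7, -248.7], [559.9, -254.5], [571.1, -255.6], [582.4, -256.7]]
pockTop [[290.0, 209.0], [310.0, 209.0], [330.0, 209.0], [350.0, 210.0]] [[518.5, -268.3], [530.0, -269.5], [541.5, -270.6], [552.9, -272.4]]
screws [[252.0, 194.0], [394.5, 195.0]] [[498.1, -257.3], [578.9, -266.2]]
capTop [[262.0, 241.0], [290.0, 249.0], [320.0, 241.0], [350.0, 237.0], [380.0, 249.0]] [[512.8, -263.5], [523.7, -268.1], [536.3, -265.9], [548.5, -265.4], [560.4, -271.9]]
capL [[248.0, 255.0], [248.1, 262.0], [250.0, 275.0]] [[506.2, -269.0], [505.7, -272.1], [505.5, -278.0]]
capR [[391.0, 255.0], [388.0, 262.0], [389.0, 275.0], [388.0, 285.0]] [[564.7, -274.9], [563.4, -277.9], [563.6, -283.9], [562.9, -288.4]]
red [[267.1, 309.7]] [[510.2, -295.0]]
boss hole [[319.5, 360.0]] [[532.8, -298.4]]
tool y deg -5.8855580763490325
```

```bash
python3 -m pendant '0.0013 -0.004 0 -0.006 1;0.0013 -0.004 -0.03 -0.006 1;0.0013 -0.004 -0.05 -0.006 1;0.0013 -0.004 -0.05 -0.006 1;0.0013 -0.004 -0.05 -0.006 1'
python3 - <<'E'
from h import *
d=shot('wrist','w4');st=ctrl.read_state();print(st['tool_pos'],st['force'])
cv2.imwrite('pics/w4c.png',cv2.resize(d['px'][150:390,200:440],(600,600),interpolation=cv2.INTER_CUBIC)[:,:,::-1])
E
```

```text
t: 5.05
tool_pos: [534.9, -303.6, 89.1]
ee_rot: [2.339, 2.096, 0.001]
force: [-0.3, -1.0, -3.9]
width: 17.1
grasp_force: 40.7
[ 535.04722081 -303.7223714    89.39358364] [ 0.56005777 -0.64182899 -3.68362867]
```

View pics/w4c.png

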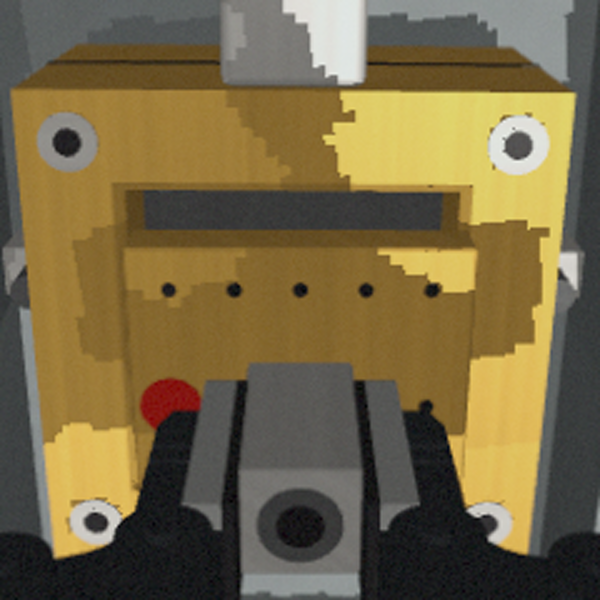

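The crop shows all four rim screws, the cap's pad edges just above the mouth, and the red spot at crop pixel (171,404). I'll compare the box centre with the cap centre in this one picture.

Run:
```python
from h import *
d=load('w4');f=lambda *p:np.array(p)/2.5+[200,150]-.3
S=atz(d,f((67,142),(519,145),(488,524),(96,522)),62)[:,:2];print('screws',S.round(1).tolist(),np.linalg.norm(S-np.roll(S,1,0),axis=1).round(1))
bc=S.mean(0);a=np.radians(-6.25);ux=np.array([np.cos(a),np.sin(a)]);uy=np.array([-ux[1],ux[0]])
C=atz(d,f((12,90),(575,93)),62)[:,:2];bc2=C.mean(0)-50*uy;print('corners',C.round(1).tolist(),bc2.round(1))
L,Rt=atz(d,f((32,320),(563,320)),62)[:,:2];print('rim sides at row',L,Rt,((L+Rt)/2)@ux,bc@ux,bc2@ux,'uy',bc@uy,bc2@uy)
for zt in(80.5,82,83.5):
    K=atz(d,f((125,247),(475,247)),zt)[:,:2];B=atz(d,f((171,404)),zt)[:,:2];print(zt,'cap edge w',np.linalg.norm(K[1]-K[0]),'ang',np.degrees(np.arctan2(*(K[1]-K[0])[::-1])))
    cc=K.mean(0)-29.5*uy;rc=B[0]+22.5*ux;h=atz(d,f((300,525)),zt+34)[0,:2]
    for n,c in(('edge',cc),('red',rc),('hole',h)):print(n,c.round(1),'offset needed ux,uy',((bc-c)@ux).round(2),((bc-c)@uy).round(2),((bc2-c)@ux).round(2),((bc2-c)@uy).round(2))
print(bc,ctrl.read_state()['tool_pos'])
```

```text
screws [[498.1, -257.1], [578.5, -266.4], [569.5, -346.6], [488.7, -337.4]] [80.8 80.9 80.7 81.3]
corners [[490.1, -246.7], [588.7, -258.0]] [ 534. -302.]
rim sides at row [ 484.86868561 -290.74850945] [ 585.72362184 -301.71641942] 564.3644370718249 563.4050878341797 563.6947279671025 uy -241.9743184612404 -242.1174518542697
80.5 cap edge w 57.765306056773795 ang -6.2111391195387915
edge [ 534.9 -304. ] offset needed ux,uy -1.45 2.03 -1.16 1.88
red [ 534.9 -303.9] offset needed ux,uy -1.37 1.85 -1.08 1.71
hole [ 535.  -304.3] offset needed ux,uy -1.49 2.27 -1.2 2.12
82 cap edge w 57.189452608627874 ang -6.21113911953888
edge [ 535.  -303.5] offset needed ux,uy -1.45 1.47 -1.16 1.33
red [ 535.2 -303. ] offset needed ux,uy -1.59 1.01 -1.3 0.87
hole [ 535.1 -303.2] offset needed ux,uy -1.49 1.17 -1.21 1.03
83.5 cap edge w 56.61359916048205 ang -6.211139119538843
edge [ 535.1 -302.9] offset needed ux,uy -1.46 0.92 -1.17 0.78
red [ 535.5 -302.2] offset needed ux,uy -1.82 0.16 -1.53 0.02
hole [ 535.2 -302.1] offset needed ux,uy -1.5 0.07 -1.21 -0.07
[ 533.7134107  -301.87225614] [ 535.04722081 -303.7223714    89.39358364]
```

```bash
python3 -m pendant '-0.0012 0.0017 0 0 1;-0.0012 0.0017 -0.005 0 1;-0.0012 0.0017 -0.01 0 1;-0.0012 0.0017 -0.014 0 1;-0.0012 0.0017 -0.014 0 1'; python3 -m pendant '0 0 -0.003 0 1;0 0 -0.006 0 1;0 0 -0.009 0 1;0 0 -0.009 0 1'
```

```text
t: 5.72
tool_pos: [532.8, -301.6, 73.8]
ee_rot: [-2.34, -2.095, 0.001]
force: [0.8, -0.7, -3.9]
width: 17.2
grasp_force: 40.9
t: 6.22
tool_pos: [532.9, -301.6, 65.0]
ee_rot: [-2.34, -2.096, 0.0]
force: [0.7, 0.1, -3.5]
width: 17.3
grasp_force: 40.9
```

```bash
python3 -m pendant '0 0 -0.001 0 1;0 0 -0.002 0 1;0 0 -0.002 0 1'; python3 -m pendant '0 0 -0.001 0 1;0 0 -0.001 0 1'; python3 -m pendant '0 0 -0.001 0 1;0 0 -0.001 0 1'
```

```text
t: 6.6
tool_pos: [533.1, -301.7, 63.3]
ee_rot: [-2.34, -2.096, -0.0]
force: [-0.6, -0.2, -4.7]
width: 17.1
grasp_force: 40.9
t: 6.85
tool_pos: [533.1, -301.7, 62.2]
ee_rot: [-2.34, -2.096, 0.0]
force: [-0.5, -0.7, -3.8]
width: 17.1
grasp_force: 40.9
t: 7.1
tool_pos: [533.2, -301.8, 61.5]
ee_rot: [2.34, 2.096, 0.0]
force: [-0.6, 0.0, -0.3]
width: 17.0
grasp_force: 41.3
```

```bash
python3 -m pendant '0 0 -0.001 0 1;0 0 -0.001 0 1'; python3 -m pendant '0 0 -0.001 0 0.72;0 0 -0.001 0 0.72;0 0 0 0 0.72;0 0 0 0 0.72'
```

```text
t: 7.35
tool_pos: [533.2, -301.8, 61.5]
ee_rot: [2.34, 2.095, 0.001]
force: [-3.5, 3.3, 12.6]
width: 17.0
grasp_force: 43.0
t: 7.85
tool_pos: [533.2, -301.8, 60.3]
ee_rot: [2.34, 2.096, -0.0]
force: [-0.3, -0.4, -0.3]
width: 23.8
grasp_force: 0.0
```

```bash
python3 -m pendant '0 0 0.01 0 0.72;0 0 0.03 0 0.72;0 0 0.06 0 0.5;0 0 0.1 0 0;0 0 0.1 0 0'
python3 - <<'E'
from h import *
d=shot('wrist','w5');st=ctrl.read_state();print(st['tool_pos'],st['force'])
cv2.imwrite('pics/w5c.png',cv2.resize(d['px'][150:390,200:440],(600,600),interpolation=cv2.INTER_CUBIC)[:,:,::-1])
E
```

```text
t: 8.48
tool_pos: [534.7, -303.2, 164.1]
ee_rot: [2.336, 2.092, 0.004]
force: [0.8, 0.2, -0.5]
width: 77.0
grasp_force: 0.0
[ 533.90139438 -302.29750819  162.14983379] [ 0.03200492 -0.40779932 -0.94519514]
```

View pics/w5c.png

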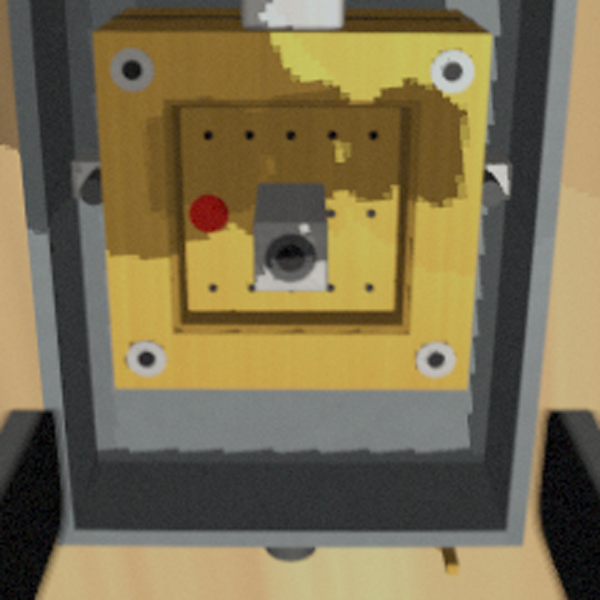

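The crop shows the cap down inside the mouth all round and free of the fingers. The red spot is at crop (208,213) and the screws are at (132,70), (452,71), (436,360) and (146,359). Now over to the gauge.

```bash
python3 - <<'E'
from h import *
d=load('w5');f=lambda *p:np.array(p)/2.5+[200,150]-.3
S=atz(d,f((132,70),(452,71),(436,360),(146,359)),62)[:,:2];print(S.round(1).tolist(),S.mean(0),np.degrees(np.arctan2(*(S[1]-S[0])[::-1])),np.degrees(np.arctan2(*(S[2]-S[3])[::-1])))
print('red',atz(d,f((208,213)),54),'boss',atz(d,f((291,257)),88))
E
python3 -m pendant '0 0.055 0.01 0.1 0;0 0.115 0.02 0.2 0;0 0.175 0.02 0.3 0;0 0.235 0.02 0.4 0;0 0.295 0.02 0.5 0'; python3 -m pendant '-0.01 0.06 0 0.1 0;-0.01 0.12 0 0.2 0;-0.01 0.18 0 0.27 0;-0.01 0.24 0 0.27 0;-0.01 0.295 0 0.27 0';python3 -m pendant '0 0.015 0 0 0;0 0.03 0 0 0;0 0.03 0 0 0;0 0.03 0 0 0'
python3 - <<'E'
from h import *
d=shot('wrist','w6');st=ctrl.read_state();print(st['t'],st['tool_pos'],st['joint_positions'])
r=R.from_rotvec(st['ee_rot']).as_matrix();print('tool y deg',np.degrees(np.arctan2(r[1,1],r[0,1])))
E
```

```text
[[497.9, -256.9], [577.9, -266.0], [568.8, -346.4], [488.4, -337.1]] [ 533.22551265 -301.58339874] -6.488062502865734 -6.589371110560461
red [[ 510.56912879 -299.09581854   54.        ]] boss [[ 533.21455997 -301.44529712   88.        ]]
t: 9.15
tool_pos: [532.2, -4.7, 179.7]
ee_rot: [-1.744, -2.612, 0.001]
force: [1.6, 0.4, -0.4]
width: 85.7
grasp_force: 0.0
t: 9.78
tool_pos: [522.2, 290.3, 179.4]
ee_rot: [-1.38, -2.821, 0.002]
force: [0.8, 0.4, 0.1]
width: 85.3
grasp_force: 0.0
t: 10.28
tool_pos: [523.5, 316.4, 180.3]
ee_rot: [1.385, 2.82, -0.001]
force: [0.0, -1.4, 0.2]
width: 85.8
grasp_force: 0.0
10.325 [523.56747462 316.49788064 180.35717879] [-0.83043664  0.46334064  0.28686351  1.68801694 -0.14901771  1.0119668
  0.16475035]
tool y deg 37.68408588601562
```

View pics/w6.png

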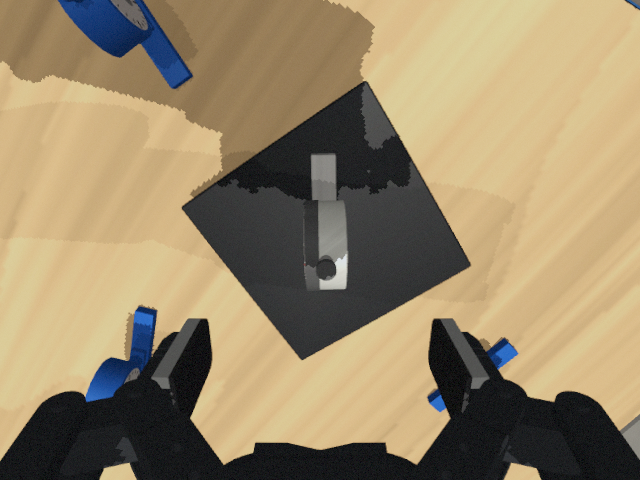

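The wrist view shows the gauge with its foot's far end at columns 311–337, row 153. The case is at columns 306–347, rows 200–290, and the guard on top is at (326,268). The dial faces right in the picture.

```bash
python3 - <<'E'
from h import *
d=load('w6')
F=atz(d,[[311.5,155],[336,155],[338,197],[309.8,197]],40)[:,:2];print('foot',F.round(1).tolist(),np.linalg.norm(F[0]-F[1]),np.linalg.norm(F[2]-F[3]))
dr=(F[0]+F[1]-F[2]-F[3])/2;a=np.arctan2(dr[1],dr[0]);print('foot dir deg',np.degrees(a))
end=atz(d,[[323.8,153.5]],40)[0,:2];u=dr/np.linalg.norm(dr);print('centre from end',end-50*u)
G=atz(d,[[326,268]],133)[0];print('guard',G)
# case ends at z=92 level (max extent along x): top end row 200, bottom row 290 ; side silhouettes
print('case bottom corners z~115',atz(d,[[347,290],[305,290],[326,290]],115).round(1).tolist())
print('case right edge',atz(d,[[347,230],[347,275]],118).round(1).tolist())
st=ctrl.read_state();print(st['tool_pos'])
E
python3 - <<'E'
from h import *
d=load('w6')
cv2.imwrite('pics/w6c.png',cv2.resize(d['px'][145:305,270:380],(550,800)[::1],interpolation=cv2.INTER_CUBIC)[:600,:,::-1])
E
```

```text
foot [[486.9, 353.6], [500.7, 364.3], [520.9, 341.2], [504.5, 328.5]] 17.49719800610506 20.816737849840695
foot dir deg 128.14163623597472
centre from end [524.06968518 320.47363938]
guard [523.57576104 321.46780611 133.        ]
case bottom corners z~115 [[546.9, 312.1, 115.0], [527.4, 296.9, 115.0], [537.2, 304.5, 115.0]]
case right edge [[522.8, 341.5, 118.0], [539.9, 320.5, 118.0]]
[523.56747462 316.49788064 180.35717879]
```

The foot end and the guard put the gauge axis at about (523.8, 321) within 1 mm. Its yaw is 128°, so it needs +4.5 mm in y and a negligible turn. Descending and gripping.

```bash
python3 -m pendant '0 0.0045 -0.03 0.007 0;0 0.0045 -0.06 0.007 0;0 0.0045 -0.09 0.007 0;0 0.0045 -0.109 0.007 0;0 0.0045 -0.109 0.007 0' 50; python3 -m pendant '0 0 0 0 0.5;0 0 0 0 0.6;0 0 0 0 0.8;0 0 0 0 1;0 0 0 0 1'; python3 -m pendant '0 0 0 0 1;0 0 0 0 1'
```

```text
t: 10.95
tool_pos: [522.5, 321.0, 70.2]
ee_rot: [-1.374, -2.824, 0.004]
force: [0.0, -0.7, -0.1]
width: 85.2
grasp_force: 0.0
t: 11.58
tool_pos: [523.3, 322.9, 71.9]
ee_rot: [1.372, 2.826, 0.001]
force: [-1.9, -1.9, 6.0]
width: 23.4
grasp_force: 49.3
t: 11.82
tool_pos: [523.3, 322.9, 72.0]
ee_rot: [1.372, 2.826, 0.001]
force: [-1.0, -0.5, 6.7]
width: 23.6
grasp_force: 49.3
```

```bash
python3 -m pendant '0 0 0.005 0 1;0 0 0.03 0 1;0 0 0.08 0 1;0 -0.03 0.12 -0.05 1;0 -0.08 0.12 -0.1 1'; python3 -m pendant '0 -0.05 0 -0.1 1;0 -0.1 0 -0.2 1;0 -0.15 0 -0.3 1;0 -0.2 0 -0.4 1;0 -0.25 0 -0.5 1'; python3 -m pendant '-0.004 -0.05 0 -0.1 1;-0.008 -0.1 0 -0.17 1;-0.012 -0.15 0 -0.17 1;-0.012 -0.2 0 -0.17 1;-0.012 -0.24 0 -0.17 1';python3 -m pendant '0 -0.03 -0.01 0 1;0 -0.048 -0.03 0 1;0 -0.048 -0.03 0 1;0 -0.048 -0.03 0 1'
python3 - <<'E'
from h import *
d=shot('wrist','w7');st=ctrl.read_state();print(st['t'],st['tool_pos'],st['joint_positions'],st['force'])
r=R.from_rotvec(st['ee_rot']).as_matrix();print('tool y deg',np.degrees(np.arctan2(r[1,1],r[0,1])),r[:,2])
E
```

```text
t: 12.45
tool_pos: [524.6, 244.5, 194.5]
ee_rot: [1.508, 2.753, 0.009]
force: [1.2, -0.4, -3.5]
width: 23.4
grasp_force: 49.6
t: 13.08
tool_pos: [522.6, -8.7, 191.3]
ee_rot: [-2.149, -2.291, -0.0]
force: [1.1, 0.2, -2.6]
width: 23.4
grasp_force: 49.6
t: 13.7
tool_pos: [510.4, -249.2, 191.3]
ee_rot: [-2.334, -2.103, 0.0]
force: [0.5, 0.5, -2.7]
width: 23.7
grasp_force: 49.5
t: 14.2
tool_pos: [511.2, -294.4, 161.5]
ee_rot: [-2.332, -2.104, -0.001]
force: [-0.5, -0.1, -2.7]
width: 23.5
grasp_force: 49.4
14.25 [ 511.60320026 -294.22157871  161.80548762] [ 0.02850909  0.48487173  0.57981576  1.78096975 -0.31580564  0.9691935
  0.63459669] [-0.31800024 -0.12763446 -2.268517  ]
tool y deg -5.836635938952726 [ 5.37443651e-04  5.11679143e-04 -9.99999725e-01]
```

View pics/w7.png

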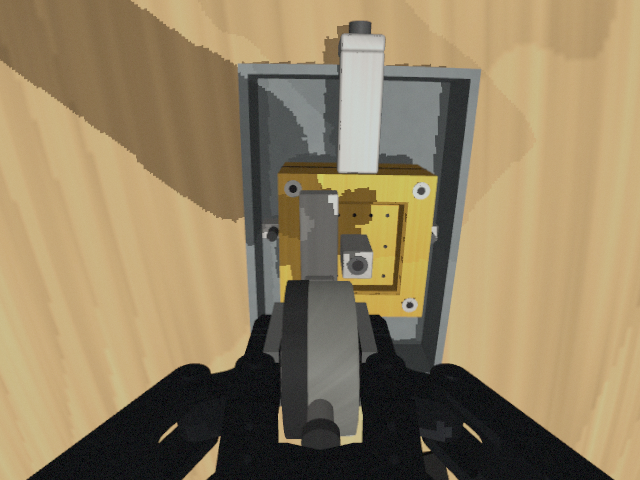

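The wrist view shows the gauge held over the box. The foot's +y end spans columns 301–338 at row 191, and the boss top is at (358,265). Three screws show at (293,188), (421,191) and (409,305).

Run:
```python
from h import *
d=load('w7');st=ctrl.read_state();tp=np.array(st['tool_pos'])[:2]
a=np.radians(-6.4);ux=np.array([np.cos(a),np.sin(a)]);uy=np.array([-ux[1],ux[0]])
S=atz(d,[(293,188.5),(421,191),(409.5,305)],62)[:,:2];print('screws',S.round(1).tolist(),'centre',(S[0]+S[2])/2)
bc=(S[0]+S[2])/2
z=st['tool_pos'][2]-32
F=atz(d,[(301,192),(337.5,192),(338,270),(302,270)],z)[:,:2];print('foot w',np.linalg.norm(F[0]-F[1]),np.linalg.norm(F[3]-F[2]))
for p,q in((3,0),(2,1)):print('dir',np.degrees(np.arctan2(*(F[q]-F[p])[::-1])))
e=atz(d,[(319.3,191.5)],z)[0,:2]
ax=e-50*uy;print('gauge axis',ax,'tool',tp,'diff u',(ax-tp)@ux,(ax-tp)@uy)
ax2=F.mean(0);print('foot mid ux',(ax2@ux),'axis ux',ax@ux,'tool ux',tp@ux)
spot=bc-22.5*ux;print('spot',spot,'boss',atz(d,[(357.5,265)],88)[0,:2],'move world',spot-ax,'in u',(spot-ax)@ux,(spot-ax)@uy)
```

```text
screws [[498.1, -257.1], [578.3, -266.6], [569.0, -346.9]] centre [ 533.54465777 -301.96284635]
foot w 16.51633063549538 17.438737072710737
dir 84.02052074175451
dir 85.39954773710457
gauge axis [ 510.42879524 -296.24664795] tool [ 511.60320026 -294.22157871] diff u -0.941353725575022 -2.1433585207504415
foot mid ux 540.6201142189004 axis ux 540.2700592406574 tool ux 541.2114129662324
spot [ 511.18487959 -299.45479538] boss [ 533.20369297 -301.8951471 ] move world [ 0.75608435 -3.20814743] in u 1.1089811402421428 -3.103874076935897
```

```bash
python3 -m pendant '0.0005 -0.0032 0 -0.012 1;0.0005 -0.0032 -0.015 -0.012 1;0.0005 -0.0032 -0.03 -0.012 1;0.0005 -0.0032 -0.042 -0.012 1;0.0005 -0.0032 -0.042 -0.012 1'; python3 -m pendant '0 0 -0.003 0 1;0 0 -0.006 0 1;0 0 -0.006 0 1'
python3 - <<'E'
from h import *
d=shot('wrist','w8');st=ctrl.read_state();print(st['t'],st['tool_pos'],st['force'])
r=R.from_rotvec(st['ee_rot']).as_matrix();print('tool y deg',np.degrees(np.arctan2(r[1,1],r[0,1])))
cv2.imwrite('pics/w8c.png',cv2.resize(d['px'][130:330,230:470],(720,600),interpolation=cv2.INTER_CUBIC)[:,:,::-1])
E
```

```text
t: 14.88
tool_pos: [510.8, -297.9, 117.8]
ee_rot: [-2.344, -2.088, 0.002]
force: [-0.1, -0.4, -3.2]
width: 23.3
grasp_force: 49.6
t: 15.25
tool_pos: [511.8, -298.6, 113.4]
ee_rot: [2.345, 2.09, 0.0]
force: [-0.2, -0.5, -1.9]
width: 23.5
grasp_force: 49.8
15.3 [ 511.72753146 -298.62074879  113.49140778] [ 0.25377774 -0.53002563 -1.34597891]
tool y deg -6.598303501960844
```

View pics/w8c.png

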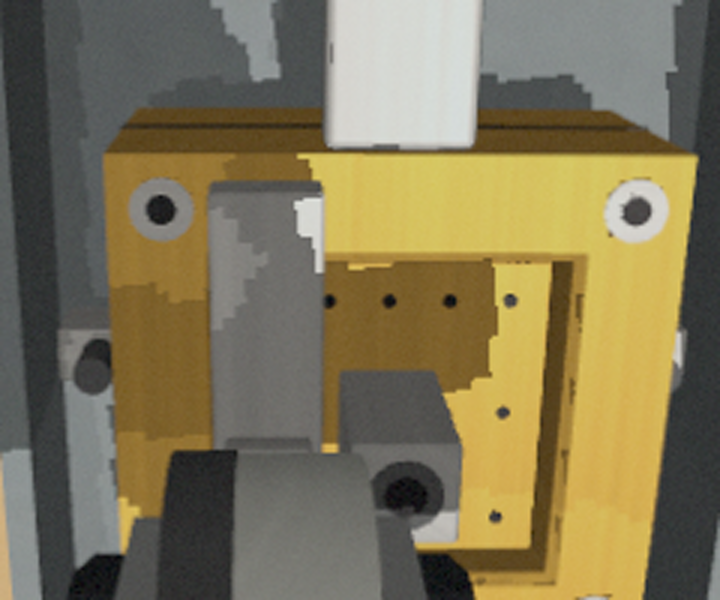

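The crop shows the foot's +y end lying over the rim, with top corners at (209,190) and (322,190). The boss is clear to its right (hole at (407,493)) and the screws are at (161,210) and (636,211).

Run:
```python
from h import *
d=load('w8');st=ctrl.read_state();tp=np.array(st['tool_pos'])[:2]
f=lambda *p:np.array(p)/3+[230,130]-.3
a=np.radians(-6.4);ux=np.array([np.cos(a),np.sin(a)]);uy=np.array([-ux[1],ux[0]])
S=atz(d,f((161,210),(636,211)),62)[:,:2];bc=S.mean(0)-40.4*uy;print('screws',S.round(1).tolist(),'bc',bc,np.degrees(np.arctan2(*(S[1]-S[0])[::-1])))
print('boss',atz(d,f((407,493)),88)[0,:2])
for z in(80.5,81.5,82.5):
    F=atz(d,f((209,190),(322,190),(320.5,430),(213.5,430)),z)[:,:2];e=F[:2].mean(0);ax=e-50*uy
    print(z,'w',np.linalg.norm(F[0]-F[1]),np.linalg.norm(F[3]-F[2]),'dirs',[np.degrees(np.arctan2(*(F[q]-F[p])[::-1])).round(2) for p,q in((3,0),(2,1))],'axis',ax,'mid ux',F.mean(0)@ux,ax@ux)
    spot=bc-22.5*ux;print('  spot',spot,'move u',(spot-ax)@ux,(spot-ax)@uy)
```

```text
screws [[498.0, -257.2], [578.2, -266.4]] bc [ 533.6337904 -301.9031678] -6.5443630183411905
boss [ 533.54097742 -301.47624206]
80.5 w 17.177631485266943 17.451445070875977 dirs [np.float64(83.55), np.float64(83.94)] axis [ 510.97383992 -301.51978117] mid ux 541.4492843011585 541.399497692849
  spot [ 511.27401222 -299.39511682] move u 0.06146753076775352 2.1448831564932105
81.5 w 17.079363521748135 17.35161070377791 dirs [np.float64(83.55), np.float64(83.94)] axis [ 511.00334737 -301.30757453] mid ux 541.4546685962797 541.4051668018931
  spot [ 511.27401222 -299.39511682] move u 0.05579842172364083 1.9307098427123106
82.5 w 16.981095558229335 17.2517763366799 dirs [np.float64(83.55), np.float64(83.94)] axis [ 511.03285482 -301.0953679 ] mid ux 541.4600528914011 541.4108359109373
  spot [ 511.27401222 -299.39511682] move u 0.05012931267952178 1.7165365289314674
```

```bash
python3 -m pendant '0.0002 0.0015 0 0 1;0.0002 0.0015 -0.002 0 1;0.0002 0.0015 -0.005 0 1;0.0002 0.0015 -0.007 0 1;0.0002 0.0015 -0.007 0 1'; python3 -m pendant '0 0 -0.001 0 1;0 0 -0.001 0 1;0 0 -0.001 0 1'; python3 -m pendant '0 0 -0.001 0 1;0 0 -0.001 0 1;0 0 -0.001 0 1'
```

```text
t: 15.92
tool_pos: [511.8, -296.9, 106.1]
ee_rot: [-2.345, -2.09, 0.0]
force: [-0.2, 0.0, -1.4]
width: 23.5
grasp_force: 49.8
t: 16.3
tool_pos: [511.8, -296.9, 105.3]
ee_rot: [-2.346, -2.09, -0.0]
force: [0.4, -0.5, -1.8]
width: 23.7
grasp_force: 49.8
t: 16.68
tool_pos: [511.8, -296.9, 104.3]
ee_rot: [-2.346, -2.09, -0.0]
force: [0.7, 0.5, -2.8]
width: 23.5
grasp_force: 49.8
```

```bash
python3 -m pendant '0 0 -0.0005 0 1;0 0 -0.0005 0 1;0 0 -0.0005 0 1'; python3 -m pendant '0 0 -0.0005 0 1;0 0 -0.0005 0 1;0 0 -0.0005 0 1'
```

```text
t: 17.05
tool_pos: [511.8, -297.0, 104.0]
ee_rot: [2.345, 2.09, 0.0]
force: [-0.9, 1.8, 3.8]
width: 23.4
grasp_force: 50.4
t: 17.42
tool_pos: [511.8, -296.9, 104.0]
ee_rot: [2.345, 2.09, 0.001]
force: [-3.1, 2.7, 9.3]
width: 23.3
grasp_force: 51.3
```

```bash
python3 -m pendant '0 0 0 0 1;0 0 0 0 1;0 0 0 0 1;0 0 0 0 1'
python3 - <<'E'
from h import *
st=ctrl.read_state();print(st['tool_pos'],st['force'],st['moment'],st['grasp_force'])
d=shot('wrist','w9');a=load('w8')
def red(d,lo):
    m=cv2.inRange(cv2.cvtColor(d['px'],cv2.COLOR_RGB2HSV),(0,150,60),(6,255,255));return m.sum()//255
# foot end far edge & sides found by gradient along short scans around predicted corners
g=cv2.GaussianBlur(cv2.cvtColor(d['px'],cv2.COLOR_RGB2LAB),(3,3),0).astype(float)
ang=np.radians(-6.4);ux=np.array([np.cos(ang),np.sin(ang)]);uy=np.array([-ux[1],ux[0]])
spot=np.array([511.2,-299.3]);z=72
for s,base,t in((-1,-9,ux),(1,9,ux),(0,50,uy)):
    for o in ((40,44,47) if s else (-6,-3,0,3)):
        k=np.arange(-5,5.01,.1);B=spot+(uy*o if s else ux*o)
        X=np.c_[B+np.outer(base+k,t),np.full(len(k),z)];uv=proj(d,X).astype(np.float32)
        v=np.stack([cv2.remap(g[:,:,c].astype(np.float32),uv[:,:1],uv[:,1:],1)[:,0] for c in range(3)],1)
        e=np.linalg.norm(v[8:]-v[:-8],axis=1);print(s,o,'edge off mm',k[4+e.argmax()].round(1),end='; ')
E
```

```text
t: 17.92
tool_pos: [511.8, -297.0, 104.0]
ee_rot: [2.345, 2.09, 0.001]
force: [-2.3, 3.3, 9.1]
width: 23.5
grasp_force: 51.3
[ 511.84370092 -296.95611735  103.95440724] [-2.2957576  3.2709483  9.0785767] [0.66260551 0.73191745 0.00277574] 51.329482197761536
-1 40 edge off mm -0.0; -1 44 edge off mm -2.6; -1 47 edge off mm 0.1; 1 40 edge off mm -0.1; 1 44 edge off mm -3.7; 1 47 edge off mm -3.8; 0 -6 edge off mm 1.1; 0 -3 edge off mm 1.1; 0 0 edge off mm 1.1; 0 3 edge off mm 1.1;
```

The foot edges sit within about 1 mm of where they should be, with a steady push of about 9 N. Handing in.

```bash
python3 -c "
from workcell import ticket
print(ticket.close_job())"
```

```text
the job is handed in; nothing more can be done
None
```

The job is handed in, though no verdict came back. By my measurements the cap is seated and released in the pocket, and the gauge is held upright on the rim, its foot within about 1 mm of centred over the red spot, pressed at about 9 N.

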